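# Unclip the battery insert from its charging dock

## Task

The hand blender's white battery insert is charged. Pinch its orange release button in against the black plate behind it, firmly enough that the clip lets go but not so hard that it catches again, and keep the button held like that while you draw the insert straight up out of the charging dock; never tug at it while it is still caught, and be gentle, it is thin plastic. Then stand it upright in the blue tray and let go, and leave the other things on the worktop alone.

Things in the scene. Friction and masses are not known exactly. Their poses are not given: they have to be found in the camera images.
- pack: White battery insert, upright block 36 mm (x) by 46 (y) by 118 tall, black cap, 0.17 to 0.29 kg, lowest 35 mm in the dock's socket (1 mm play). Origin: centre of its underside, z up. Orange button on its -x side (18 by 24 mm, centre z 85 mm, outer face x -32 mm when out). Black ribbed plate (30 by 40 mm, same z) on +x, rigid, but set anywhere from 1 to 15 mm proud: face at x 19 to 33 mm.
- pack_grip (a point): Point in the insert at x 0, y 0, z 85 mm, between button and plate: pinch across x here, a pad on each; off centre shoves it sideways. Spring button, 12 mm travel: 1.3 N, then 1.3 N per mm. Its clip lets go of the dock 5 mm in (7.8 N); past 8 mm (11.7 N) a heel catches instead; both shift 1 mm with the play. It rises 1.5 mm before either bites. Pull with 9 to 10.5 N of grip.
- dock: Grey charging dock with black base, 96 by 100 mm, 47 mm tall, fixed to the worktop. Origin: centre of its underside, below the centre of the socket, which the insert shares; socket floor 12 mm above the worktop. Its axes are parallel to the insert's while it stands in it; its small green lamp is on the -x (button) side.
- tray: Blue open tray, 150 mm (x) by 170 mm (y) outside, walls 4 mm thick and 22 mm high, floor 4 mm thick, fixed, empty. Origin: centre of its underside.
- salt_shaker: White shaker with black top, 45 mm wide, 78 mm tall; bystander. Origin: centre of underside.
- pepper_shaker: Second white shaker with black top, 45 mm wide, 78 mm tall; bystander. Origin: centre of underside.
- small_tin: Small food tin, 57 mm wide, 72 mm tall; bystander. Origin: centre of underside.
Things that resemble listed ones, but are neither listed nor needed, are in the scene too. What is shaped like the pack but purple is not meant.

How it is judged:
By the outcome, as a careful person would: the job done as asked, in the order asked, and still so for the second after the job is handed in, with the robot touching nothing.
It also fails if it takes over 51 s, if anything falls off the work surface, if the arm or the gripper's body presses on something with over 40 N, if the wrist force passes 120 N, or if a joint passes its speed limit or range.

## Robot

A 6-joint arm with a two-finger parallel gripper is mounted at the origin on a cart in front of the work surface, level with it; the furniture and walls round the work are solid. World frame = base frame: x ahead of the robot, y to its left, z up, the work surface at z = 0. Lengths are in m, angles in rad, forces in N, time in s.
With the tool pointing down it reaches from about 0.35 to 0.85 m from the base axis. Payload 8.1 kg.
Tool frame: the origin (TCP) lies at the very end of the fingers, on their centre line; the grasp point (between the pads) lies 19 mm behind it (tcp_to_grasp is the distance from the TCP to the grasp point, in m); z points along the fingers, y is the line along which they close (so a half turn about z gives the same grasp; the last joint's range is limited). The gripper opens to 93 mm and grips with 3 to 60 N. Pads are 15 mm wide; open, the fingers measure 128 mm over their backs; the gripper's body (75 mm by 188 mm) begins 65 mm behind the grasp point.
Start: joints at [-1.304, 0.13, 1.488, -0, 1.523, -0.085], TCP at [0.207, -0.563, 0.219] pointing down, gripper open.
Joint ranges: [-2.96, 2.96], [-0.89, 2.26], [0.02, 2.5], [-1.34, 4.48], [0, 2.73], [-2.66, 2.66]. Speed limits (rad/s): [2.39, 2.39, 2.79, 3.14, 3.14, 3.14].

## Interface

Orientations are given as a unit quaternion [w, x, y, z].
In Python, from plant import * gives the robot as it stands.
- The arm moves only by the tool carry_out, never from a script. Its argument "motion" is a list that holds one entry, the list of rows, each a list of 7 numbers: the turn, a rotation vector about the tool's x, y, z each as a share of 360 degrees, from -1 to 1, then the shift along the tool's x, y, z each as a share of 0.25 m, from -1 to 1, then the gripper command: -1 is fully open, 1 is shut, values between are in proportion. A call has 1 to 8 rows; each row shifts and turns the commanded pose from where the row before left it, along the tool's axes as they then stand; what a row does not reach is not made up. A row lasts 1/10 s, in which the tool goes at most 50 mm and 8.59 degrees, less where a joint would pass 70% of its speed; a pose out of reach is approached as far as the arm can. A call with a number of a shift or a turn outside -1 to 1 is refused whole. A call with a gripper value outside its range is refused whole. The fingers move at their own pace and stop on an object; "newtons" is the grip in N (left out, the last holds). Time passes only in rows, so rows that do not move let the fingers close. It gives the time, the measured TCP pose, the force, the opening and the grip force at its end, in the units of the state.
- read_state(): the state, without advancing time (a new reading comes with each control period).
- grab_frame(name): name is "scene" or "top" or "wrist"; returns a dict with "color" (384x512x3 uint8, red, green, blue), "intrinsics" (3x3 intrinsics, pixels), "R" (3x3) and "t" (3): a world point X has camera coordinates R X + t. Camera axes: x right, y down, z forward; pixel columns grow to the right and rows downward; lengths in m; the calibration is good to about 2 mm. A picture is of the moment at which its call begins. There is no depth.
- job_done(): hands the job in; it is judged then, once.
The state is a dict: "time_s": time; "joint_pos": joint angles; "joint_vel": joint speeds; "joint_efforts": joint torques, N m; "ee_pos": TCP position; "orientation": TCP orientation; "ft_force": force on the tool from outside, world axes, zero at the start; "wrist_torque": the same for the moment, N m; "finger_gap": opening from 0.0 (shut) to 1.0 (fully open); "finger_force": force on a finger pad.
Only numpy, scipy, OpenCV 4.12 (cv2) and the standard library are available. Lean on these libraries where they do the work, as an engineer would, in place of code of your own. Each camera call takes 0.05 s, during which the arm holds its last target. There are 200 camera calls.

## Working session

There is one attempt and no reset: what is moved stays moved. The work goes in short steps, Python scripts to look and compute and a tool call to move; the robot and the scene stay as the last step left them, time stands still between calls to the robot, and variables do not carry over. Pictures are saved under pics/ and viewed, at most 10 in all, crops included, and the job is handed in when it is done.

Besides the shell and the picture viewer there is one more tool, called after ">>>" by a JSON object that holds its "method" and its "body", one argument or row to a line. carry_out: Moves the arm, as the interface text tells. Its arguments: {"type":"object","properties":{"motion":{"type":"array","items":{"type":"array","items":{"type":"array","items":{"type":"number","minimum":-1,"maximum":1}}}},"newtons":{"type":"number"}},"required":["motion"]}

```bash
mkdir -p pics; python3 - <<'E'
from plant import *
import cv2,numpy as np
s=read_state();print({k:np.round(v,3).tolist() for k,v in s.items()})
for n in("scene","top"):
    f=grab_frame(n);cv2.imwrite(f"pics/{n}0.png",cv2.cvtColor(f["color"],cv2.COLOR_RGB2BGR))
    np.savez(f"pics/{n}0.npz",**f);print(n,np.round(f["intrinsics"],1).tolist(),np.round(-f["R"].T@f["t"],3),np.round(f["R"],2).tolist())
E
```

```text
{'time_s': 0.0, 'joint_pos': [-1.304, 0.131, 1.489, -0.0, 1.523, -0.085], 'joint_vel': [-0.001, 0.001, -0.0, -0.001, -0.001, 0.002], 'joint_efforts': [-0.0, -55.984, -49.176, 0.077, 0.036, -0.0], 'ee_pos': [0.207, -0.563, 0.218], 'orientation': [-0.001, 0.985, 0.175, -0.0], 'ft_force': [0.714, 0.023, -0.6], 'wrist_torque': [0.029, -0.027, 0.02], 'finger_force': 0.0, 'finger_gap': 1.0}
scene [[423.6, 0.0, 252.9], [0.0, 423.6, 190.6], [0.0, 0.0, 1.0]] [0.213 0.866 0.883] [[-0.88, -0.48, 0.02], [-0.35, 0.62, -0.71], [0.33, -0.62, -0.71]]
top [[432.8, 0.0, 255.6], [0.0, 432.8, 188.8], [0.0, 0.0, 1.0]] [0.515 0.141 1.099] [[0.02, -1.0, -0.0], [-1.0, -0.02, -0.07], [0.07, 0.0, -1.0]]
```

View pics/scene0.png

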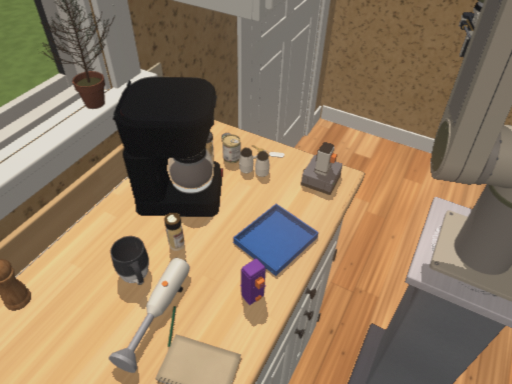

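View pics/top0.png

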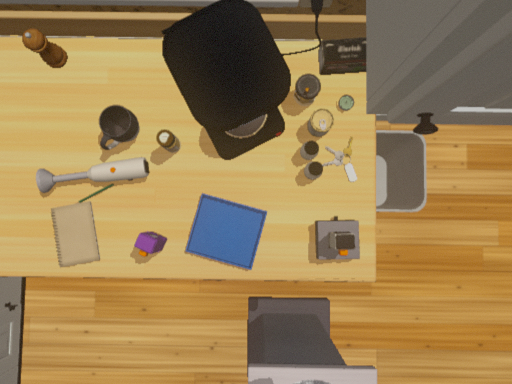

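The scene view shows the dock with its insert at about (322,170) and the tray at (277,238). In the top view the dock is at (337,240), with the black cap at (345,241) and orange at (344,252), so the button faces the robot. The tray there is at (226,231), and the purple decoy is at (150,242). Next I'll zoom in on the dock.

```bash
cat > h.py <<'E'
import numpy as np,cv2
def load(n): return dict(np.load(f"pics/{n}.npz"))
def ray(f,u,v):
    d=f["R"].T@np.linalg.inv(f["intrinsics"])@np.array([u,v,1.]);return -f["R"].T@f["t"],d
def on(f,u,v,z):
    c,d=ray(f,u,v);return c+d*(z-c[2])/d[2]
def proj(f,X):
    p=f["intrinsics"]@(f["R"]@np.asarray(X)+f["t"]);return p[:2]/p[2]
def blob(f,lo,hi,box):
    h=cv2.cvtColor(f["color"],cv2.COLOR_RGB2HSV);m=cv2.inRange(h,lo,hi);k=np.zeros_like(m);x0,y0,x1,y1=box;k[y0:y1,x0:x1]=m[y0:y1,x0:x1];return k
E
python3 - <<'E'
from h import *
t=load("top0");s=load("scene0")
a=cv2.resize(t["color"][205:275,300:375],None,fx=7,fy=7,interpolation=cv2.INTER_CUBIC)[:490,:395+130]
b=cv2.resize(s["color"][135:200,295:350],None,fx=490/65,fy=490/65,interpolation=cv2.INTER_CUBIC)[:, :270+145]
im=np.hstack([a[:, :],b])[:, :800] if a.shape[1]+b.shape[1]<=800 else cv2.resize(np.hstack([a,b]),(800,int(490*800/(a.shape[1]+b.shape[1]))))
print(a.shape,b.shape,im.shape)
cv2.imwrite("pics/z0.png",im[:,:,::-1])
# tray
m=blob(t,(105,100,60),(125,255,255),(170,180,280,280));c=max(cv2.findContours(m,0,2)[0],key=cv2.contourArea)
r=cv2.minAreaRect(c);q=cv2.boxPoints(r);print(r);P=np.array([on(t,*p,0.02) for p in q]);print(P.round(3),P.mean(0))
m=blob(t,(5,150,120),(20,255,255),(325,245,365,262));c=max(cv2.findContours(m,0,2)[0],key=cv2.contourArea);print(cv2.boundingRect(c),cv2.minAreaRect(c))
# dock outline (grey)
m=blob(t,(0,0,0),(180,70,150),(305,210,372,268));m=cv2.morphologyEx(m,cv2.MORPH_OPEN,np.ones((7,7)));c=max(cv2.findContours(m,0,2)[0],key=cv2.contourArea);r=cv2.minAreaRect(c);print(r)
for p in cv2.boxPoints(r):print(p,on(t,*p,0.047).round(3))
E
```

```text
(490, 525, 3) (490, 415, 3) (417, 800, 3)
((226.09434509277344, 231.16981506347656), (67.30667114257812, 59.06503677368164), 15.945395469665527)
[[0.433 0.317 0.02 ]
 [0.575 0.28  0.02 ]
 [0.531 0.118 0.02 ]
 [0.391 0.156 0.02 ]] [0.48260019 0.21765936 0.02      ]
(339, 249, 9, 7) ((343.0, 252.0), (6.0, 8.0), 90.0)
((337.0, 239.5), (37.0, 40.0), 90.0)
[317. 221.] [ 0.511 -0.004  0.047]
[357. 221.] [ 0.513 -0.101  0.047]
[357. 258.] [ 0.424 -0.101  0.047]
[317. 258.] [ 0.422 -0.005  0.047]
```

View pics/z0.png

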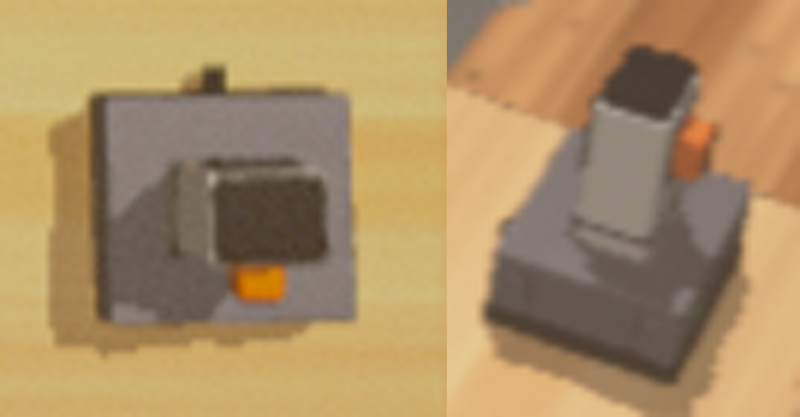

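The zoom shows the dock square to the world axes. The button is at zoom pixel (260,283), on the world -x side. The plate is hidden behind the cap, so I'll look from the wrist camera. I'm turning the tool first so the fingers close along world x.

>>> {"method": "carry_out", "body": {
  "motion": [
    [[0,0,-0.0236,0,0,0,-1],[0,0,-0.0236,0,0,0,-1],[0,0,-0.0236,0,0,0,-1],[0,0,-0.0236,0,0,0,-1],[0,0,-0.0236,0,0,0,-1],[0,0,-0.0236,0,0,0,-1],[0,0,-0.0236,0,0,0,-1],[0,0,-0.0236,0,0,0,-1]]
  ]
}}

```text
time_s: 0.9
ee_pos: [0.2067, -0.5629, 0.218]
orientation: [-0.001, 0.716, 0.698, 0.0]
ft_force: [-0.6, 0.4, 0.2]
finger_gap: 1.0
finger_force: 0.0
```

>>> {"method": "carry_out", "body": {
  "motion": [
    [[0,0,-0.006,0.176,0.088,-0.028,-1],[0,0,0,0.176,0.088,-0.028,-1],[0,0,0,0.176,0.088,-0.028,-1],[0,0,0,0.176,0.088,-0.028,-1],[0,0,0,0.176,0.088,-0.028,-1],[0,0,0,0.176,0.088,-0.028,-1],[0,0,0,0.176,0.088,-0.028,-1],[0,0,0,0.176,0.088,-0.028,-1]]
  ]
}}

```text
time_s: 1.7
ee_pos: [0.3829, -0.2093, 0.2747]
orientation: [-0.0, 0.705, 0.709, 0.0]
ft_force: [0.7, -0.7, 0.5]
finger_gap: 1.001
finger_force: 0.0
```

```bash
cat >> h.py <<'E'
def snap(n,name):
    from plant import grab_frame
    f=grab_frame(n);np.savez(f"pics/{name}.npz",**f);cv2.imwrite(f"pics/{name}.png",f["color"][:,:,::-1]);return f
E
python3 - <<'E'
from h import *
f=snap("wrist","w1");print(np.round(-f["R"].T@f["t"],3),np.round(f["R"],2).tolist(),f["intrinsics"].round(0).tolist())
print(proj(f,[.467,-.053,.13]))
E
```

```text
[ 0.382 -0.136  0.441] [[1.0, 0.0, -0.0], [0.0, -0.96, 0.26], [0.0, -0.26, -0.96]] [[315.0, 0.0, 252.0], [0.0, 315.0, 190.0], [0.0, 0.0, 1.0]]
[349.35221148   7.1152237 ]
```

View pics/w1.png

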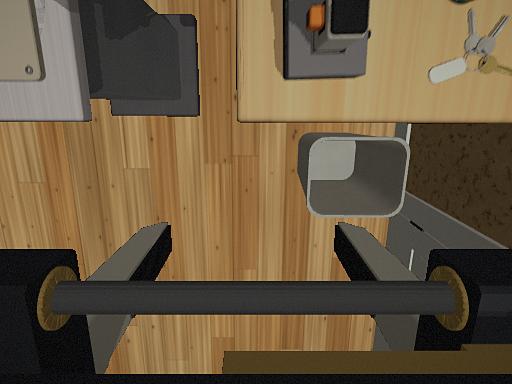

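The wrist view shows the button at about (316,17) and the cap at (350,10), near the top edge. I'll move the camera to the plate side.

>>> {"method": "carry_out", "body": {
  "motion": [
    [[0,0,0,0.056,0.16,0,-1],[0,0,0,0.056,0.16,0,-1],[0,0,0,0.056,0.16,0,-1],[0,0,0,0.056,0.16,0,-1],[0,0,0,0.056,0.16,0,-1],[0,0,0,0,0,0,-1]]
  ]
}}

```text
time_s: 2.35
ee_pos: [0.5849, -0.138, 0.2716]
orientation: [-0.002, 0.704, 0.71, -0.0]
ft_force: [-1.9, -0.6, -0.6]
finger_gap: 0.999
finger_force: 0.0
```

```bash
python3 - <<'E'
from h import *
f=snap("wrist","w2");u,v=proj(f,[.467,-.053,.10]);print(u,v)
u,v=int(u),int(v);x0=max(u-65,0);y0=max(v-65,0);print(x0,y0)
cv2.imwrite("pics/w2z.png",cv2.resize(f["color"][y0:y0+110,x0:x0+130],None,fx=5,fy=5,interpolation=cv2.INTER_CUBIC)[:,:,::-1])
E
```

```text
139.59455073727779 91.79021703944066
74 26
```

View pics/w2z.png

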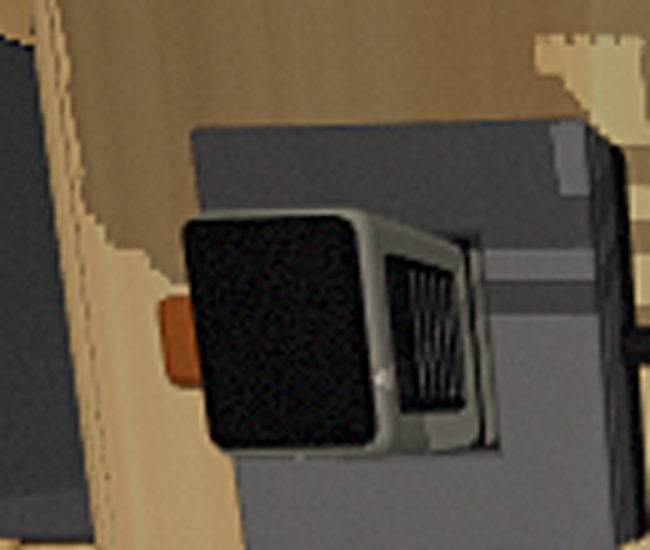

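The zoomed wrist view shows the cap's corners near (183,212) to (385,452). The plate's dark ribbed face runs from u≈385 to 465 at v≈255 to 410, and it looks nearly flush. I'll test that numerically.

```bash
python3 - <<'E'
from h import *
f=load("w2")
F=lambda u,v:((u+.5)/5-.5+74,(v+.5)/5-.5+26)
print("cap corners z.13");
C=[on(f,*F(*p),.13) for p in[(183,212),(362,208),(385,452),(212,452)]]
for c in C:print(c.round(4))
c=np.mean(C,0);print("c",c.round(4))
print("dock top corners");
for p in[(191,130),(585,120)]:print(on(f,*F(*p),.047).round(4))
Z=lambda X:((proj(f,X)-[74,26]+.5)*5-.5).round(0)
for pr in(1,4,8,12,15):
  print(pr,[Z(c+[.018+pr/1e3,s*w,-.13+.097+h]).tolist() for w,h in((.015,.02),(.02,.015)) for s,h in((1,h),(-1,h),(1,-h),(-1,-h))])
print("body",[Z(c+[.018,s*.023,z-.13]).tolist() for z in(.13,.047) for s in(1,-1)])
print("btn",[Z(c+[-.032,s*.009,.097+h-.13]).tolist() for s,h in((1,.012),(-1,.012))])
# top edge of front faces along ray: button outer
E
```

```text
cap corners z.13
[ 0.4522 -0.0334  0.13  ]
[ 0.4851 -0.0325  0.13  ]
[ 0.486  -0.0761  0.13  ]
[ 0.453  -0.0764  0.13  ]
c [ 0.4691 -0.0546  0.13  ]
dock top corners
[ 0.4204 -0.007   0.047 ]
[ 0.5113 -0.0043  0.047 ]
1 [[402.0, 255.0], [414.0, 416.0], [459.0, 272.0], [467.0, 414.0], [408.0, 230.0], [423.0, 441.0], [451.0, 245.0], [463.0, 438.0]]
4 [[418.0, 255.0], [429.0, 416.0], [472.0, 272.0], [481.0, 414.0], [424.0, 230.0], [438.0, 442.0], [465.0, 245.0], [476.0, 438.0]]
8 [[439.0, 256.0], [449.0, 416.0], [491.0, 272.0], [499.0, 414.0], [444.0, 231.0], [458.0, 442.0], [484.0, 245.0], [495.0, 438.0]]
12 [[459.0, 256.0], [469.0, 417.0], [509.0, 272.0], [517.0, 415.0], [465.0, 231.0], [477.0, 442.0], [502.0, 245.0], [513.0, 438.0]]
15 [[475.0, 256.0], [484.0, 417.0], [523.0, 272.0], [530.0, 415.0], [480.0, 231.0], [492.0, 442.0], [516.0, 245.0], [526.0, 438.0]]
body [[372.0, 203.0], [391.0, 460.0], [487.0, 245.0], [498.0, 447.0]]
btn [[160.0, 289.0], [170.0, 383.0]]
```

The plate is about 1 mm proud, since its lower edge matches the 1 mm prediction and proud ≥4 mm would sit well to the right. The insert's axis is at (0.469,-0.054) with yaw about 1.3°. I'll put the grip centre about 3 mm toward the button.

>>> {"method": "carry_out", "body": {
  "motion": [
    [[0,0,-0.0022,0.085,-0.118,0,-1],[0,0,0,0.085,-0.118,0,-1],[0,0,0,0.085,-0.118,0,-1],[0,0,0,0.085,-0.118,0,-1],[0,0,0,0,0,0.15,-1],[0,0,0,0,0,0.15,-1],[0,0,0,0,0,0.14,-1],[0,0,0,0,0,0,-1]]
  ],
  "newtons": 3
}}

```text
time_s: 3.2
ee_pos: [0.4587, -0.0568, 0.1596]
orientation: [-0.004, 0.701, 0.713, -0.002]
ft_force: [-0.4, 0.2, -0.7]
finger_gap: 1.0
finger_force: 0.0
```

>>> {"method": "carry_out", "body": {
  "motion": [
    [[0,0,0,0,0,0,-1],[0,0,0,0,0,0,-1]]
  ]
}}

```text
time_s: 3.4
ee_pos: [0.4642, -0.0577, 0.1672]
orientation: [0.001, 0.701, 0.714, 0.001]
ft_force: [0.7, -0.3, 0.6]
finger_gap: 1.001
finger_force: 0.0
```

```bash
python3 - <<'E'
from h import *
from plant import *
from scipy.spatial.transform import Rotation as R
f=snap("wrist","w3");s=read_state();q=s["orientation"];print(np.round(s["ee_pos"],4),np.round(q,4),R.from_quat([q[1],q[2],q[3],q[0]]).as_matrix().round(4).tolist(),np.round(s["ft_force"],2))
print(proj(f,[.469,-.054,.13]),[proj(f,[.469+a,-.054+b,.13]).round(0).tolist() for a,b in((-.018,.023),(.018,.023),(.018,-.023),(-.018,-.023))])
E
```

```text
[ 0.4644 -0.0577  0.1673] [0.0017 0.7006 0.7136 0.001 ] [[-0.0184, 0.9998, 0.0038], [0.9998, 0.0184, -0.001], [-0.001, 0.0038, -1.0]] [-0.89 -1.05  0.45]
[260.78623835 209.8655926 ] [[234.0, 176.0], [289.0, 177.0], [286.0, 241.0], [234.0, 241.0]]
```

View pics/w3.png

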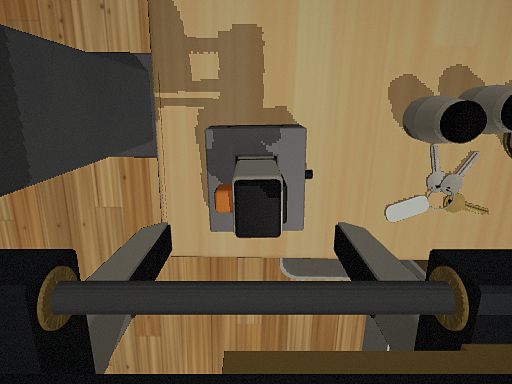

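The wrist view shows the cap at u 233–283, v 177–238. The button is at (223,198), and a dark plate strip at u≈285 shows on the right. I'll read the edges along one image row.

```bash
python3 - <<'E'
from h import *
f=load("w3");im=f["color"].astype(int)
print("btn row avg");
row=im[193:203].mean(0).astype(int)
for u in list(range(210,238))+list(range(276,296)):print(u,row[u].tolist(),end=" ")
X0=f["intrinsics"][0,0]
for pr in(1,3,5,8):print("\n",pr,[proj(f,[.469+.018+pr/1e3,y,.117]).round(1).tolist() for y in(-.039,-.069)],[proj(f,[.469+.018+pr/1e3,y,.077]).round(1).tolist() for y in(-.039,-.069)])
print("btn",[proj(f,[.469-.032,-.054,z]).round(1).tolist() for z in(.109,.085)],"cap",[proj(f,[.469+a,-.054,.13]).round(1).tolist() for a in(-.018,.018)])
E
```

```text
btn row avg
210 [101, 97, 96] 211 [98, 94, 92] 212 [99, 96, 94] 213 [100, 98, 98] 214 [60, 60, 62] 215 [116, 52, 12] 216 [156, 80, 29] 217 [176, 95, 38] 218 [175, 103, 41] 219 [174, 102, 40] 220 [174, 103, 41] 221 [174, 103, 41] 222 [174, 104, 42] 223 [173, 103, 41] 224 [174, 104, 42] 225 [174, 105, 42] 226 [175, 106, 43] 227 [177, 109, 45] 228 [159, 94, 38] 229 [128, 63, 23] 230 [134, 68, 25] 231 [138, 66, 21] 232 [85, 73, 60] 233 [138, 137, 126] 234 [66, 64, 58] 235 [2, 2, 4] 236 [16, 15, 15] 237 [21, 20, 20] 276 [26, 24, 25] 277 [25, 24, 24] 278 [19, 18, 19] 279 [11, 12, 12] 280 [14, 13, 12] 281 [159, 154, 139] 282 [147, 142, 128] 283 [28, 27, 26] 284 [32, 31, 31] 285 [26, 26, 26] 286 [12, 11, 11] 287 [95, 91, 89] 288 [112, 108, 105] 289 [107, 103, 100] 290 [107, 103, 100] 291 [107, 103, 100] 292 [108, 104, 101] 293 [107, 104, 100] 294 [109, 105, 101] 295 [108, 104, 101] 
 1 [[287.6, 184.3], [285.6, 223.9]] [[282.2, 172.5], [280.8, 206.8]]

 3 [[290.4, 184.3], [288.4, 224.0]] [[284.6, 172.5], [283.1, 206.8]]

 5 [[293.2, 184.4], [291.1, 224.0]] [[287.0, 172.6], [285.4, 206.9]]

 8 [[297.4, 184.5], [295.2, 224.1]] [[290.7, 172.6], [288.9, 206.9]]
btn [[217.0, 200.1], [220.1, 191.5]] cap [[234.4, 209.4], [287.2, 210.3]]
```

```bash
python3 - <<'E'
from h import *
f=load("w3");cv2.imwrite("pics/w3z.png",cv2.resize(f["color"][140:245,200:310],None,fx=5.5,fy=5.5,interpolation=cv2.INTER_CUBIC)[:,:,::-1])
E
```

```text
(no output)
```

View pics/w3z.png

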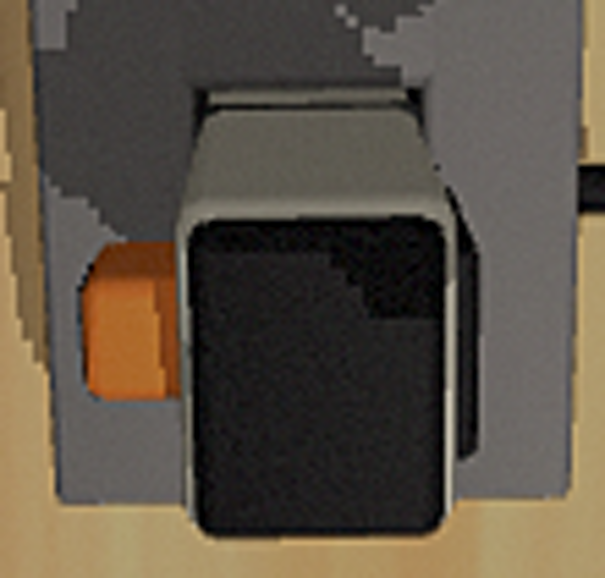

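The zoom shows the plate strip up to full-frame u≈286.5 and the button's outer face at 215. That puts about 2 mm proud on the plate, and the grip x is already right. I'll shift 3.7 mm in y and descend.

>>> {"method": "carry_out", "body": {
  "motion": [
    [[0,0,0,0.0148,0,0,-1],[0,0,0,0,0,0.06,-1],[0,0,0,0,0,0.06,-1],[0,0,0,0,0,0.06,-1],[0,0,0,0,0,0.06,-1],[0,0,0,0,0,0.06,-1],[0,0,0,0,0,0.056,-1],[0,0,0,0,0,0,-1]]
  ]
}}

```text
time_s: 4.25
ee_pos: [0.4606, -0.0528, 0.0723]
orientation: [-0.002, 0.7, 0.714, -0.001]
ft_force: [-0.7, -0.0, -0.0]
finger_gap: 1.004
finger_force: 0.0
```

>>> {"method": "carry_out", "body": {
  "motion": [
    [[0,0,0,0,0,0,-1],[0,0,0,0,0,0,-1],[0,0,0,0,0,0,-1]]
  ]
}}

```text
time_s: 4.55
ee_pos: [0.4637, -0.0535, 0.0765]
orientation: [0.001, 0.7, 0.714, 0.0]
ft_force: [-0.1, -0.7, 0.1]
finger_gap: 0.999
finger_force: 0.0
```

>>> {"method": "carry_out", "body": {
  "motion": [
    [[0,0,0,0,0.003,-0.006,-1],[0,0,0,0,0,0,-0.2],[0,0,0,0,0,0,-0.2],[0,0,0,0,0,0,-0.2],[0,0,0,0,0,0,-0.2],[0,0,0,0,0,0,-0.2],[0,0,0,0,0,0,-0.2],[0,0,0,0,0,0,-0.2]]
  ],
  "newtons": 3
}}

```text
time_s: 5.35
ee_pos: [0.4636, -0.0533, 0.0771]
orientation: [-0.0, 0.7, 0.714, -0.0]
ft_force: [-0.8, -0.3, -0.0]
finger_gap: 0.602
finger_force: 0.4
```

>>> {"method": "carry_out", "body": {
  "motion": [
    [[0,0,0,0,0,0,0],[0,0,0,0,0,0,0],[0,0,0,0,0,0,0],[0,0,0,0,0,0,0],[0,0,0,0,0,0,0],[0,0,0,0,0,0,0]]
  ]
}}

```text
time_s: 5.95
ee_pos: [0.4637, -0.0533, 0.0771]
orientation: [-0.0, 0.7, 0.714, 0.0]
ft_force: [-0.3, -0.4, 0.1]
finger_gap: 0.558
finger_force: 3.0
```

With 3 N of grip the opening is 51.9 mm. The button is about 1.3 mm in, so the plate face is at about +21 mm. As the button goes in, the tool has to follow in +x to stay balanced.

>>> {"method": "carry_out", "body": {
  "motion": [
    [[0,0,0,0,0.0024,0,0.2],[0,0,0,0,0.0024,0,0.2],[0,0,0,0,0,0,0.2],[0,0,0,0,0,0,0.2],[0,0,0,0,0,0,0.2],[0,0,0,0,0,0,0.2]]
  ],
  "newtons": 6
}}

```text
time_s: 6.55
ee_pos: [0.4648, -0.0533, 0.0772]
orientation: [-0.0, 0.7, 0.714, -0.0]
ft_force: [-2.2, -0.3, 2.9]
finger_gap: 0.521
finger_force: 6.0
```

```bash
cat > st.py <<'E'
from plant import *
import numpy as np
s=read_state();print({k:np.round(s[k],4).tolist() for k in("ee_pos","ft_force","wrist_torque","finger_gap","finger_force")},s["finger_gap"]*93)
E
python3 st.py
```

```text
{'ee_pos': [0.4648, -0.0533, 0.0772], 'ft_force': [-2.213, -0.2847, 2.8742], 'wrist_torque': [0.0106, 0.4577, -0.0148], 'finger_gap': 0.5212, 'finger_force': 5.9933} 48.46992425439244
```

>>> {"method": "carry_out", "body": {
  "motion": [
    [[0,0,0,0,0.0015,0,0.3],[0,0,0,0,0.0015,0,0.3],[0,0,0,0,0,0,0.3],[0,0,0,0,0,0,0.3],[0,0,0,0,0,0,0.3],[0,0,0,0,0,0,0.3]]
  ],
  "newtons": 9.7
}}

```text
time_s: 7.15
ee_pos: [0.4657, -0.0533, 0.0772]
orientation: [0.0, 0.7, 0.714, 0.0]
ft_force: [-2.9, 1.1, 2.6]
finger_gap: 0.486
finger_force: 9.7
```

```bash
python3 st.py
```

```text
{'ee_pos': [0.4657, -0.0533, 0.0772], 'ft_force': [-2.8678, 1.0962, 2.6468], 'wrist_torque': [-0.0403, 0.4051, 0.0041], 'finger_gap': 0.4857, 'finger_force': 9.691} 45.167528240823714
```

The button is about 6.5 mm in. A side force of -2.9 N remains, so I'm easing the tool back a little in x.

>>> {"method": "carry_out", "body": {
  "motion": [
    [[0,0,0,0,-0.002,0,0.3],[0,0,0,0,0,0,0.3],[0,0,0,0,0,0,0.3]]
  ]
}}

```text
time_s: 7.45
ee_pos: [0.4653, -0.0533, 0.0772]
orientation: [0.0, 0.7, 0.714, 0.0]
ft_force: [-2.0, -0.3, 1.9]
finger_gap: 0.492
finger_force: 9.7
```

```bash
python3 st.py
```

```text
{'ee_pos': [0.4653, -0.0533, 0.0772], 'ft_force': [-2.0024, -0.3209, 1.8669], 'wrist_torque': [-0.0191, 0.1038, -0.0029], 'finger_gap': 0.4916, 'finger_force': 9.6913} 45.721908379859734
```

>>> {"method": "carry_out", "body": {
  "motion": [
    [[0,0,0,0,-0.0024,0,0.3],[0,0,0,0,0,0,0.3],[0,0,0,0,0,0,0.3]]
  ]
}}

```text
time_s: 7.75
ee_pos: [0.4648, -0.0533, 0.0772]
orientation: [0.0, 0.7, 0.714, 0.0]
ft_force: [0.9, -0.4, 0.2]
finger_gap: 0.5
finger_force: 9.7
```

```bash
python3 st.py
```

```text
{'ee_pos': [0.4648, -0.0533, 0.0772], 'ft_force': [0.9251, -0.4029, 0.2076], 'wrist_torque': [-0.038, -0.4127, 0.0219], 'finger_gap': 0.4997, 'finger_force': 9.6905} 46.46838996927252
```

The grip is balanced at 9.7 N with about 0.9 N of side force. I'll try a small lift and watch the force.

>>> {"method": "carry_out", "body": {
  "motion": [
    [[0,0,0,0,0,-0.0024,0.3],[0,0,0,0,0,-0.0024,0.3],[0,0,0,0,0,0,0.3],[0,0,0,0,0,0,0.3]]
  ]
}}

```text
time_s: 8.15
ee_pos: [0.4645, -0.0533, 0.0782]
orientation: [-0.0, 0.7, 0.714, -0.0]
ft_force: [1.4, 0.0, -3.2]
finger_gap: 0.504
finger_force: 9.7
```

```bash
python3 st.py
```

```text
{'ee_pos': [0.4645, -0.0533, 0.0782], 'ft_force': [1.3767, 0.0376, -3.2275], 'wrist_torque': [0.0172, -0.5176, 0.0347], 'finger_gap': 0.504, 'finger_force': 9.693} 46.87324661333305
```

>>> {"method": "carry_out", "body": {
  "motion": [
    [[0,0,0,0,0.0016,0,0.3],[0,0,0,0,0,-0.0024,0.3],[0,0,0,0,0,-0.0024,0.3],[0,0,0,0,0,0,0.3],[0,0,0,0,0,0,0.3]]
  ]
}}

```text
time_s: 8.65
ee_pos: [0.4648, -0.0534, 0.0795]
orientation: [-0.0, 0.7, 0.714, -0.0]
ft_force: [-0.3, -0.1, -1.3]
finger_gap: 0.499
finger_force: 9.7
```

```bash
python3 st.py
```

```text
{'ee_pos': [0.4648, -0.0534, 0.0795], 'ft_force': [-0.2977, -0.1377, -1.2718], 'wrist_torque': [-0.01, -0.1207, -0.0104], 'finger_gap': 0.4991, 'finger_force': 9.6896} 46.41276261054761
```

>>> {"method": "carry_out", "body": {
  "motion": [
    [[0,0,0,0,0,-0.0024,0.3],[0,0,0,0,0,-0.0024,0.3],[0,0,0,0,0,-0.0024,0.3],[0,0,0,0,0,0,0.3],[0,0,0,0,0,0,0.3]]
  ]
}}

```text
time_s: 9.15
ee_pos: [0.465, -0.0533, 0.0814]
orientation: [0.0, 0.7, 0.714, 0.0]
ft_force: [0.4, -0.3, -2.2]
finger_gap: 0.495
finger_force: 9.7
```

It's free, with only the weight on the wrist. I'll keep drawing it straight up.

>>> {"method": "carry_out", "body": {
  "motion": [
    [[0,0,0,0,0,-0.008,0.3],[0,0,0,0,0,-0.012,0.3],[0,0,0,0,0,-0.012,0.3],[0,0,0,0,0,-0.012,0.3],[0,0,0,0,0,-0.012,0.3],[0,0,0,0,0,-0.008,0.3],[0,0,0,0,0,0,0.3],[0,0,0,0,0,0,0.3]]
  ]
}}

```text
time_s: 9.95
ee_pos: [0.4649, -0.0533, 0.0973]
orientation: [0.0, 0.7, 0.714, 0.0]
ft_force: [0.8, -0.2, -1.6]
finger_gap: 0.496
finger_force: 9.7
```

>>> {"method": "carry_out", "body": {
  "motion": [
    [[0,0,0,0,0,-0.016,0.3],[0,0,0,0,0,-0.024,0.3],[0,0,0,0,0,-0.032,0.3],[0,0,0,0,0,-0.04,0.3],[0,0,0,0,0,-0.04,0.3],[0,0,0,0,0,-0.04,0.3],[0,0,0,0,0,-0.032,0.3],[0,0,0,0,0,-0.016,0.3]]
  ]
}}

```text
time_s: 10.75
ee_pos: [0.4655, -0.0535, 0.1587]
orientation: [0.001, 0.7, 0.714, 0.0]
ft_force: [-1.0, -0.4, -2.4]
finger_gap: 0.498
finger_force: 9.7
```

```bash
python3 - <<'E'
from h import *
f=snap("scene","s2");t=snap("wrist","w4")
a=f["color"][90:270,220:400];b=t["color"][120:300,150:330]
cv2.imwrite("pics/c2.png",cv2.resize(np.hstack([a,b]),(800,400),interpolation=cv2.INTER_CUBIC)[:,:,::-1])
E
python3 st.py
```

```text
{'ee_pos': [0.4654, -0.0534, 0.1582], 'ft_force': [0.1726, -0.3667, -1.9328], 'wrist_torque': [-0.089, -0.0746, 0.0058], 'finger_gap': 0.4971, 'finger_force': 9.6903} 46.234100980317244
```

View pics/c2.png

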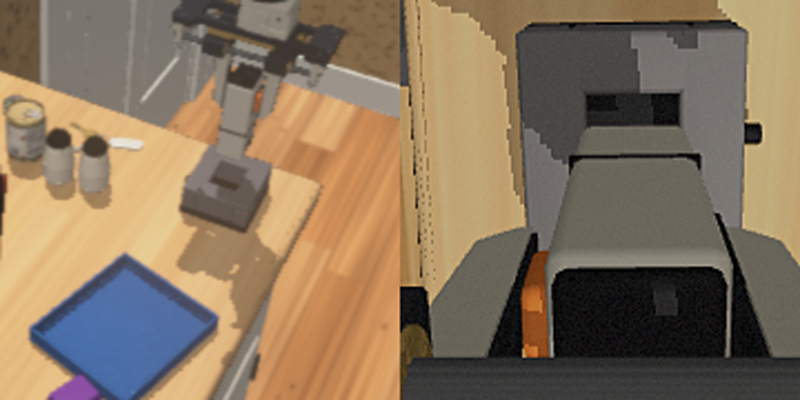

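The insert hangs upright, clear of the empty socket, with the button held. The crop also shows the tray at (123,325), empty. I'm carrying it over now.

>>> {"method": "carry_out", "body": {
  "motion": [
    [[0,0,0,0.04,0.0095,0,0.3],[0,0,0,0.08,0.0095,0,0.3],[0,0,0,0.12,0.0095,0,0.3],[0,0,0,0.16,0.0095,0,0.3],[0,0,0,0.16,0.0095,0,0.3],[0,0,0,0.16,0.0095,0,0.3],[0,0,0,0.12,0.0095,0,0.3],[0,0,0,0.08,0.0095,0,0.3]]
  ]
}}

```text
time_s: 11.65
ee_pos: [0.4787, 0.1799, 0.1565]
orientation: [-0.001, 0.7, 0.714, -0.0]
ft_force: [0.4, -0.7, -1.4]
finger_gap: 0.495
finger_force: 9.7
```

>>> {"method": "carry_out", "body": {
  "motion": [
    [[0,0,0,0.08,0,0,0.3],[0,0,0,0.05,0,0,0.3],[0,0,0,0.032,0,0,0.3],[0,0,0,0,0,0,0.3],[0,0,0,0,0,0,0.3],[0,0,0,0,0,0,0.3]]
  ]
}}

```text
time_s: 12.25
ee_pos: [0.479, 0.2167, 0.1573]
orientation: [0.0, 0.701, 0.713, -0.0]
ft_force: [0.5, -0.3, -1.8]
finger_gap: 0.495
finger_force: 9.7
```

```bash
python3 st.py
```

```text
{'ee_pos': [0.479, 0.2167, 0.1573], 'ft_force': [0.5013, -0.3093, -1.834], 'wrist_torque': [-0.0563, -0.1316, -0.0114], 'finger_gap': 0.4949, 'finger_force': 9.6902} 46.023070016620146
```

>>> {"method": "carry_out", "body": {
  "motion": [
    [[0,0,0,0,0,0.03,0.3],[0,0,0,0,0,0.06,0.3],[0,0,0,0,0,0.06,0.3],[0,0,0,0,0,0.06,0.3],[0,0,0,0,0,0.05,0.3],[0,0,0,0,0,0.032,0.3],[0,0,0,0,0,0.024,0.3],[0,0,0,0,0,0,0.3]]
  ]
}}

```text
time_s: 13.05
ee_pos: [0.4784, 0.2173, 0.0773]
orientation: [-0.0, 0.7, 0.714, -0.001]
ft_force: [0.3, -0.2, -3.0]
finger_gap: 0.497
finger_force: 9.7
```

>>> {"method": "carry_out", "body": {
  "motion": [
    [[0,0,0,0,0,0.004,0.3],[0,0,0,0,0,0.004,0.3],[0,0,0,0,0,0.004,0.3],[0,0,0,0,0,0.004,0.3],[0,0,0,0,0,0,0.3],[0,0,0,0,0,0,0.3]]
  ]
}}

```text
time_s: 13.65
ee_pos: [0.4789, 0.2175, 0.0744]
orientation: [0.0, 0.7, 0.714, 0.0]
ft_force: [-0.5, -0.6, -2.2]
finger_gap: 0.5
finger_force: 9.7
```

>>> {"method": "carry_out", "body": {
  "motion": [
    [[0,0,0,0,0,0.004,0.3],[0,0,0,0,0,0.004,0.3],[0,0,0,0,0,0.004,0.3],[0,0,0,0,0,0.004,0.3],[0,0,0,0,0,0,0.3],[0,0,0,0,0,0,0.3]]
  ]
}}

```text
time_s: 14.25
ee_pos: [0.4788, 0.2175, 0.0703]
orientation: [-0.0, 0.7, 0.714, -0.0]
ft_force: [0.4, 0.1, -1.8]
finger_gap: 0.501
finger_force: 9.7
```

>>> {"method": "carry_out", "body": {
  "motion": [
    [[0,0,0,0,0,0.003,0.3],[0,0,0,0,0,0.003,0.3],[0,0,0,0,0,0,0.3],[0,0,0,0,0,0,0.3]]
  ]
}}

```text
time_s: 14.65
ee_pos: [0.4791, 0.2176, 0.0692]
orientation: [0.0, 0.7, 0.714, 0.0]
ft_force: [-0.8, 0.2, 2.2]
finger_gap: 0.49
finger_force: 9.7
```

It's standing on the tray floor. I'll ease the grip off, following the button back, then open.

>>> {"method": "carry_out", "body": {
  "motion": [
    [[0,0,0,0,-0.002,0,0.3],[0,0,0,0,-0.002,0,0.3],[0,0,0,0,0,0,0.3],[0,0,0,0,0,0,0.3]]
  ],
  "newtons": 6.5
}}

```text
time_s: 15.05
ee_pos: [0.4783, 0.2175, 0.0691]
orientation: [0.0, 0.7, 0.714, 0.0]
ft_force: [1.9, -0.1, 1.4]
finger_gap: 0.531
finger_force: 6.5
```

>>> {"method": "carry_out", "body": {
  "motion": [
    [[0,0,0,0,-0.003,0,0.3],[0,0,0,0,-0.003,0,0.3],[0,0,0,0,0,0,0.3],[0,0,0,0,0,0,0.3]]
  ],
  "newtons": 3
}}

```text
time_s: 15.45
ee_pos: [0.4763, 0.2175, 0.0688]
orientation: [-0.0, 0.7, 0.714, -0.0]
ft_force: [1.7, 0.2, 0.8]
finger_gap: 0.563
finger_force: 3.0
```

>>> {"method": "carry_out", "body": {
  "motion": [
    [[0,0,0,0,0,0,-0.15],[0,0,0,0,0,0,-0.2],[0,0,0,0,0,0,-0.3],[0,0,0,0,0,0,-0.5],[0,0,0,0,0,0,-0.8],[0,0,0,0,0,0,-1],[0,0,0,0,0,0,-1],[0,0,0,0,0,0,-1]]
  ]
}}

```text
time_s: 16.25
ee_pos: [0.4764, 0.2174, 0.0688]
orientation: [-0.0, 0.7, 0.714, 0.0]
ft_force: [1.0, 0.4, 0.1]
finger_gap: 0.986
finger_force: 0.0
```

Released. I'm retracting straight up and checking.

>>> {"method": "carry_out", "body": {
  "motion": [
    [[0,0,0,0,0,-0.04,-1],[0,0,0,0,0,-0.08,-1],[0,0,0,0,0,-0.12,-1],[0,0,0,0,0,-0.12,-1],[0,0,0,0,0,-0.12,-1],[0,0,0,0,0,-0.12,-1],[0,0,0,0,0,-0.06,-1],[0,0,0,0,0,0,-1]]
  ]
}}

```text
time_s: 17.05
ee_pos: [0.4779, 0.218, 0.237]
orientation: [0.001, 0.7, 0.714, 0.002]
ft_force: [-0.8, 0.7, -1.3]
finger_gap: 0.999
finger_force: 0.0
```

```bash
python3 - <<'E'
from h import *
snap("scene","s3")
E
python3 st.py
```

```text
{'ee_pos': [0.4769, 0.2176, 0.2346], 'ft_force': [0.2971, 0.2602, -0.0626], 'wrist_torque': [-0.0073, -0.1067, 0.0174], 'finger_gap': 0.9992, 'finger_force': 0.0} 92.92354780230933
```

View pics/s3.png

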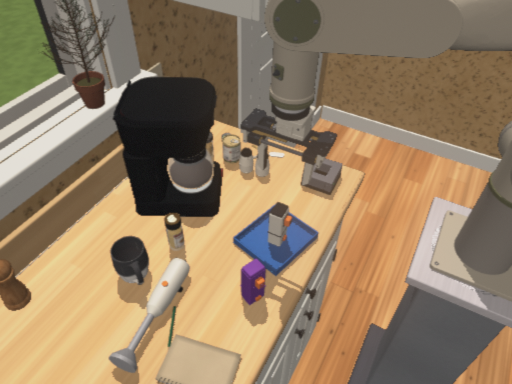

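The insert stands upright in the tray at (279,225), the gripper is clear above it, and the other objects haven't moved.

```bash
python3 -c "from plant import *;print(job_done())"
```

```text
the job is handed in; nothing more can be done
None
```

The battery insert came out of the dock with its button held at about 9.7 N and now stands upright in the blue tray, released; the final picture shows nothing else moved, and I handed the job in at about 17 s.

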